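# Draw the carboned piston for inspection

## Task

Two finned engine barrels stand in the green tray, each with its piston standing part-way out of the bore. Draw the piston with the black, carboned crown straight up out of its barrel, turn it onto its side so that its skirt and ring grooves can be looked over, and finish while holding it there in the gripper, lying level and still, at least 20 cm above the table top and carried by the gripper alone. Leave the clean-crowned piston in its bore and the barrels and all other parts where they stand.

Things in the scene. Friction and masses are not known exactly. Their poses are not given: they have to be found in the camera images.
- piston_dark: THE PISTON TO DRAW, black carboned crown: ringless cylinder 54 mm diameter, 58 mm long, 0.15-0.28 kg, skirt down in its bore with 1.5 mm play all round. Lower 32 mm in the bore; the upper 26 mm, with ring grooves, stand out above the deck and can be gripped from above. Origin: centre of the skirt's underside, 58 mm below the crown; z towards the crown
- piston_dark_mid (a point): middle of that piston, on its axis, 29 mm below its crown
- barrel_dark: The barrel with the black-crowned piston; looks like the other one: dark square fins 104 x 104 mm, bright flat deck 92 x 92 mm, 88 mm high, 1.4 kg, loose (it only stands in the tray). Vertical bore 57 mm diameter through the origin, open at the deck; in it a wooden prop carries the piston, its top 56 mm above the origin. Origin: centre of the underside; z up
- piston_clean: The other piston, same size and standing out of its bore in the same way, with a bright clean crown; it must stay. Origin: centre of the skirt's underside; z towards the crown
- barrel_clean: The barrel with the clean-crowned piston, same shape and size as the other barrel, loose. Origin: centre of the underside; z up
- parts_tray: green parts tray, fixed to the table, long side roughly along y: 383 x 306 mm outside, rim 30 mm high, floor 3 mm thick; origin at the centre of its underside, x along the long side. The two barrels stand in it about 170 mm apart; loose parts lie along its side nearest the robot
- crate: yellow crate, 286 x 426 x 370 mm, fixed on the table right of and behind the tray, with a grey engine case on top of it (together about 0.62 m high); origin at the centre of its underside; keep the arm clear of it
- spray_cleaner: spray can with a red cap, 213 mm high, 84 mm across, fixed on the table right of the tray; origin at the centre of its underside
- feeler_gauge: feeler gauge set, 47 x 100 x 10 mm, lying at the front of the tray; loose, to be left alone; origin at the centre of its underside
- valve_in: inlet valve, 22 x 70 x 22 mm, lying at the front of the tray; loose, to be left alone; origin at the centre of its underside
- bearing: ball bearing, 40 mm across, 11 mm high, in the tray; loose, to be left alone; origin at the centre of its underside
- oil_cap: black oil filler cap, 34 mm across, 18 mm high, in the tray; loose, to be left alone; origin at the centre of its underside
- magnet_dish: round steel magnetic dish, 137 mm across, 26 mm high, on the table right of the tray; loose, to be left alone; origin at the centre of its underside

How it is judged (in metres and radians):
On the way:
1. the black-crowned piston is drawn up clear of its bore: its skirt is above the barrel's deck, crown still up (z of piston_dark in the frame of barrel_dark above 0.092 m and angle between piston_dark's own z axis and vertical below 0.5 rad and contact force between the fingers and piston_dark above 0.5 N), for 0.1 s.
At the end, for the whole second after the job is handed in: The fingers hold the black-crowned piston at rest, its middle over 0.20 m above the table, its axis within 30 degrees of level, resting on no barrel, tray, crate or can; both barrels upright within 30 mm of their places, the clean piston still down in its bore (height (world z) of piston_dark_mid above 0.2 m and angle between piston_dark's own z axis and vertical between 1.047 and 2.094 rad and contact force between the fingers and piston_dark above 1 N and distance between the grasp point and piston_dark_mid below 0.08 m and linear speed of piston_dark below 0.03 m/s and angular speed of piston_dark below 0.2 rad/s and contact force between piston_dark and barrel_dark below 0.2 N and contact force between piston_dark and barrel_clean below 0.2 N and contact force between piston_dark and parts_tray below 0.2 N and contact force between piston_dark and crate below 0.2 N and contact force between piston_dark and spray_cleaner below 0.2 N and contact force between piston_dark and piston_clean below 0.2 N and distance of each of barrel_dark, barrel_clean from where it was at the start of the episode below 0.03 m and angle between each of barrel_dark, barrel_clean's own z axis and vertical below 0.15 rad and z of piston_clean in the frame of barrel_clean below 0.065 m and horizontal distance between piston_clean and barrel_clean below 0.005 m); the arm keeps its last pose, push and grip.
It fails at once if a barrel is shifted by more than 30 mm or tipped (distance of any of barrel_dark, barrel_clean from where it was at the start of the episode above 0.03 m or angle between any of barrel_dark, barrel_clean's own z axis and vertical above 0.25 rad).
It fails at once if the clean piston is drawn up by more than 9 mm (z of piston_clean in the frame of barrel_clean above 0.065 m).
It fails at once if a bystander is shifted by more than 30 mm (distance of any of feeler_gauge, valve_in, bearing, oil_cap, magnet_dish from where it was at the start of the episode above 0.03 m).
It also fails if it takes over 40 s, if anything falls off the work surface, if the arm or the gripper's body presses on something with over 40 N, if the wrist force passes 120 N, or if a joint passes its speed limit or range.

## Robot

A 7-joint arm with a two-finger parallel gripper is mounted at the origin on a cart in front of the work surface, level with it; the furniture and walls round the work are solid. World frame = base frame: x ahead of the robot, y to its left, z up, the work surface at z = 0. Lengths are in mm, angles in rad, forces in N, time in s.
With the tool pointing down it reaches from about 400 to 875 mm from the base axis. Payload 4.4 kg.
Tool frame: the origin (TCP) lies midway between the tips of the shut fingers; the grasp point (between the pads) lies 19 mm behind it (ctrl.grip_point_offset is the distance from the TCP to the grasp point, in mm); z points along the fingers, y is the line along which they close (so a half turn about z gives the same grasp; the last joint's range is limited). The gripper opens to 85 mm and grips with 20 to 120 N. Pads are 22 mm wide; open, the fingers measure 114 mm over their backs; the gripper's body (76 mm by 85 mm) begins 54 mm behind the grasp point. The pads swing forward as they close: fully open they stand 13 mm farther back than shut.
Start: joints at [1.201, 0.628, 0.038, 1.517, -0.027, 0.996, -0.02], TCP at [194.474, -620.24, 231.313] pointing down, gripper open.
Joint ranges: [-3.06, 3.06], [-0.37, 2.12], [-1.25, 1.32], [0.18, 2.47], [-1.1, 4.24], [0.23, 1.98], [-2.94, 2.94]. Speed limits (rad/s): [2.57, 2.57, 3.14, 3.14, 3.14, 3.14, 3.14].

## Interface

Orientations are given as [roll, pitch, yaw] about the fixed x, y, z axes, in that order (R = Rz(yaw) Ry(pitch) Rx(roll)).
In Python, from cell import ctrl gives the robot as it stands.
- The arm moves only by the tool move_tool, called after ">>>" as a command line: name --pt "numbers of a row" for each row, then --argument value for the rest. Schema: {"type":"object","properties":{"deltas":{"type":"array","items":{"type":"object","properties":{"trans":{"type":"array","items":{"type":"number"},"minItems":3,"maxItems":3},"rot":{"type":"array","items":{"type":"number"},"minItems":3,"maxItems":3},"aperture":{"type":"number"}},"additionalProperties":false,"required":["aperture"]},"minItems":1,"maxItems":12},"only":{"type":"string"},"quiet":{"type":"boolean"},"lines":{"type":"string"}},"required":["deltas"],"additionalProperties":false}. deltas is a list of rows, 1 to 12 of them, each an object with the fields trans (a list: dx, dy, dz in shares of the most that a row can go, 1 being 50 mm), rot (a list: a rotation vector rx, ry, rz in shares of 2 pi rad (1.0 is 2 pi rad)), aperture (the finger opening in mm); a field left out counts as zero (the opening has to be given); each row shifts and turns the commanded pose from where the row before left it, along the tool's axes as they then stand; what a row does not reach is not made up. A row lasts 1/10 s, in which the tool goes at most 50 mm and 0.15 rad, less where a joint would pass 70% of its speed; a pose out of reach is approached as far as the arm can. The fingers move at their own pace and stop on an object; the grip force is fixed at half the most. Time passes only in rows, so rows that do not move let the fingers close. The tool returns the time, the measured TCP pose, the force, the opening and the grip force at its end. only (a regular expression) keeps the lines of the reply that match it, lines (a string "A,B") keeps lines A to B, and quiet returns only ok. Input that does not fit is refused with a message, and nothing moves.
- ctrl.read_state(): the state, without advancing time (a new reading comes with each control period).
- ctrl.get_image(name): name is "scene" or "top" or "wrist"; returns the picture (400x640x3 uint8, blue, green, red); there is no depth.
- ctrl.calibration(name): a dict with "fx", "fy", "cx", "cy" (pixels), "rvec" (rotation vector, rad) and "tvec" (3), from world to camera coordinates, as OpenCV has them; the wrist camera has in their place "hand_eye" (4x4, takes a point from camera to tool coordinates, whose origin is the TCP and whose axes are the flange's). Camera axes: x right, y down, z forward; pixel columns grow to the right and rows downward; lengths in mm; the calibration is good to about 2 mm. The wrist camera is an equidistant fisheye: a pixel r from the principal point sees the ray r / f radians off the axis. A picture is of the moment at which its call begins: read the wrist's pose just before it. calibration takes no time and is no camera call.
- ctrl.finish_job(): hands the job in; it is judged then, once.
The state is a dict: "clock": time; "qpos": joint angles; "qd": joint speeds; "tau": joint torques, N m; "eef_pos": TCP position; "tool_rot": TCP orientation; "force": force on the tool from outside, world axes, zero at the start; "torque": the same for the moment, N m; "width": finger opening in mm; "gripper_force": force on a finger pad.
Only numpy, scipy, OpenCV 4.12 (cv2) and the standard library are available. Lean on these libraries where they do the work, as an engineer would, in place of code of your own. Each camera call takes 0.05 s, during which the arm holds its last target. There are 200 camera calls.

## Working session

There is one attempt and no reset: what is moved stays moved. The work goes in short steps, Python scripts to look and compute and a tool call to move; the robot and the scene stay as the last step left them, time stands still between calls to the robot, and variables do not carry over. Pictures are saved under pics/ and viewed, at most 10 in all, crops included, and the job is handed in when it is done.

```bash
ls; mkdir -p pics; python3 - <<'E'
from cell import ctrl
import cv2
s=ctrl.read_state();print({k:s[k] for k in('clock','eef_pos','tool_rot','force','width')})
for n in('top','scene'):
    cv2.imwrite(f'pics/{n}0.png',ctrl.get_image(n));print(ctrl.calibration(n))
E
```

```text
cell.py
pics
{'clock': 0.0, 'eef_pos': array([ 194.29875183, -619.62942331,  230.41351058]), 'tool_rot': array([-3.13973319e+00, -9.56991986e-06,  3.03816718e-01]), 'force': array([ 0.09966773, -0.12756435, -0.0700364 ]), 'width': 85.53770058952331}
{'fx': 418.3108566144188, 'fy': 418.3108566144188, 'cx': 316.96501477879485, 'cy': 190.63704527993065, 'rvec': array([ 2.1282807 , -2.15910688,  0.19554645]), 'tvec': array([ -17.92205649,  564.49334843, 1167.21383216])}
{'fx': 483.7035496070827, 'fy': 483.7035496070827, 'cx': 312.996431487193, 'cy': 211.93694744516245, 'rvec': array([ 0.62457322, -2.58961689,  1.23543568]), 'tvec': array([476.16929368, 233.29802935, 999.54475325])}
```

View pics/top0.png

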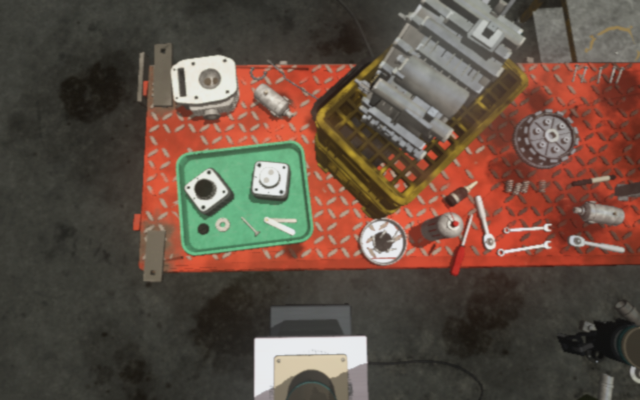

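View pics/scene0.png

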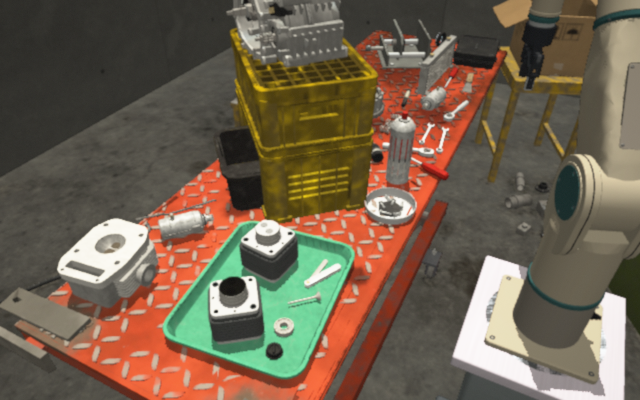

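The dark crown is at about (206,189) in the top view and (233,291) in the scene view. The clean piston is at (268,180) in the top view. Next I'll measure the crown, the deck and the crane obstacles.

```bash
cat > h.py <<'E'
import numpy as np,cv2
from cell import ctrl
def cast(n,uv,z):
    c=ctrl.calibration(n);R=cv2.Rodrigues(c['rvec'])[0];o=-R.T@c['tvec']
    d=R.T@np.array([(uv[0]-c['cx'])/c['fx'],(uv[1]-c['cy'])/c['fy'],1]);return o+d*(z-o[2])/d[2]
E
python3 - <<'E'
from h import *
for n,box in(('top',(180,165,236,220)),('scene',(200,262,270,345))):
    im=cv2.imread(f'pics/{n}0.png');x0,y0,x1,y1=box
    c=im[y0:y1,x0:x1];g=c.max(2)
    sat=c.max(2).astype(int)-c.min(2)
    deck=((g>130)&(sat<50)).astype('uint8')*255
    cs,_=cv2.findContours(deck,0,2);k=max(cs,key=cv2.contourArea)
    q=cv2.boxPoints(cv2.minAreaRect(k)) if n=='top' else cv2.approxPolyDP(cv2.convexHull(k),4,True)[:,0].astype(float)
    P=np.array([cast(n,p+[x0,y0],91) for p in q]);print(n,'deck px',(q+[x0,y0]).round(),'\n',P.round(),'mean',P.mean(0).round(1))
    dark=((g<60)).astype('uint8')*255
    cs,_=cv2.findContours(dark,0,2)
    for k in cs:
        if cv2.contourArea(k)>80:
            (u,v),(a,b),t=cv2.fitEllipse(k);print('dark',u+x0,v+y0,a,b,cv2.boundingRect(k),cast(n,(u+x0,v+y0),117).round(1),cv2.contourArea(k))
    cv2.imwrite(f'pics/c_{n}.png',cv2.resize(c,None,fx=7,fy=7,interpolation=2)[:590])
a=cv2.imread('pics/c_top.png');b=cv2.imread('pics/c_scene.png');h=max(len(a),len(b))
p=lambda i:cv2.copyMakeBorder(i,0,h-len(i),0,0,0)
j=np.hstack([p(a),p(b)]);f=min(1,800/j.shape[1],600/h);cv2.imwrite('pics/c.png',cv2.resize(j,None,fx=f,fy=f))
E
```

```text
top deck px [[182. 186.]
 [210. 165.]
 [230. 192.]
 [202. 213.]] 
 [[574. 351.  91.]
 [633. 276.  91.]
 [555. 218.  91.]
 [498. 293.  91.]] mean [565.1 284.5  91. ]
dark 203.4634838104248 187.97535133361816 14.685458183288574 16.211454391479492 (16, 15, 16, 16) [563.9 284.1 117. ] 180.0
scene deck px [[255. 277.]
 [257. 310.]
 [210. 314.]
 [211. 282.]] 
 [[551. 227.  91.]
 [502. 297.  91.]
 [575. 345.  91.]
 [622. 278.  91.]] mean [562.6 286.9  91. ]
dark 239.93684768676758 328.74918365478516 18.238353729248047 71.15947723388672 (11, 54, 52, 25) [492.6 363.7 117. ] 791.0
dark 231.84108924865723 286.10880851745605 17.185407638549805 24.828760147094727 (20, 15, 25, 19) [562.7 286.9 117. ] 331.0
dark 283.65089416503906 274.3950386047363 15.963847160339355 87.18055725097656 (43, 0, 27, 17) [489.5 214.9 117. ] 244.0
```

View pics/c.png

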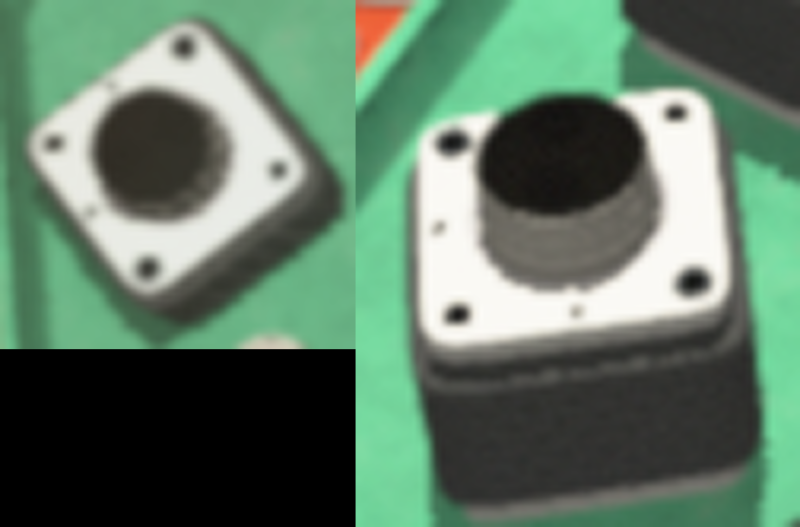

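Both views agree: the centre is about (563.5, 285.5), with the crown at z 117. Before sweeping the arm over, I'll check how far the crate and can are from its path.

```bash
python3 - <<'E'
from h import *
for nm,uv,z in(('crate corner',(376,216),0),('crate top corner',(376,205),370),('crate left corner',(316,140),370),('crate front right top',(525,75),370),('case front',(432,165),500),('can cap',(452,221),213),('dish',(382,241),26),('clean',(268,179),117)):
    p=cast('top',uv,z);print(nm,p.round(),'r',np.hypot(*p[:2]).round(),'az',np.degrees(np.arctan2(p[1],p[0])).round(1))
for nm,uv,z in(('crate corner base',(265,217),0),('right base',(367,200),0),('right top',(377,72),370),('can',(404,120),213)):
    p=cast('scene',uv,z);print(nm,p.round(),'r',np.hypot(*p[:2]).round())
E
```

```text
crate corner [ 493. -202.    0.] r 533.0 az -22.3
crate top corner [ 478. -144.  370.] r 499.0 az -16.8
crate left corner [622. -20. 370.] r 622.0 az -1.8
crate front right top [ 767. -490.  370.] r 910.0 az -32.6
case front [ 534. -229.  500.] r 581.0 az -23.2
can cap [ 456. -357.  213.] r 579.0 az -38.1
dish [ 417. -213.   26.] r 468.0 az -27.0
clean [587. 109. 117.] r 597.0 az 10.5
crate corner base [697. -38.   0.] r 698.0
right base [ 485. -228.    0.] r 536.0
right top [ 485. -220.  370.] r 532.0
can [ 436. -320.  213.] r 541.0
```

Careful with the scale: shifts go in shares of 50 mm and turns go in shares of 2 pi rad. That gives: 40 mm is 0.8, -35 mm is -0.7, -0.1 rad / 6.2832 = -0.0159.

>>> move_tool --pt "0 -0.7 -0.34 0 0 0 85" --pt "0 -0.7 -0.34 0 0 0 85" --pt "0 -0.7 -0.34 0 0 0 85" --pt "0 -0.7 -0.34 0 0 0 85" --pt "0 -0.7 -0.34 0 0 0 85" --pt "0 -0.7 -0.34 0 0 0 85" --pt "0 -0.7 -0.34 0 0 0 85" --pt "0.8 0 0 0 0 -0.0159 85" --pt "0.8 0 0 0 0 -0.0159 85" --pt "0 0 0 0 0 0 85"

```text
refused: deltas[0]: [0, -0.7, -0.34, 0, 0, 0, 85] is not of type 'object' (schema: type "object"). Nothing was moved.
```

Wrong form. The message asks for a list of objects, one for each row, so I'll send the same numbers that way.

>>> move_tool --deltas '[{"trans": [0, -0.7, -0.34], "aperture": 85}, {"trans": [0, -0.7, -0.34], "aperture": 85}, {"trans": [0, -0.7, -0.34], "aperture": 85}, {"trans": [0, -0.7, -0.34], "aperture": 85}, {"trans": [0, -0.7, -0.34], "aperture": 85}, {"trans": [0, -0.7, -0.34], "aperture": 85}, {"trans": [0, -0.7, -0.34], "aperture": 85}, {"trans": [0.8, 0, 0], "rot": [0, 0, -0.0159], "aperture": 85}, {"trans": [0.8, 0, 0], "rot": [0, 0, -0.0159], "aperture": 85}, {"aperture": 85}]'

```text
clock: 1.1
eef_pos: [200.6, -356.4, 350.6]
tool_rot: [3.141, -0.003, 0.514]
force: [-0.0, 0.9, -0.7]
width: 84.8
gripper_force: 0.0
```

```bash
python3 -c "
from cell import ctrl;print(ctrl.read_state()['qpos'].round(3))"
```

```text
[ 1.047  0.137 -0.063  1.953  0.007  1.051 -0.077]
```

Scaled: 40 mm is 0.8, -0.1 rad / 6.2832 = -0.0159.

>>> move_tool --deltas '[{"trans": [0.8, 0, 0], "rot": [0, 0, -0.0159], "aperture": 85}, {"trans": [0.8, 0, 0], "rot": [0, 0, -0.0159], "aperture": 85}, {"trans": [0.8, 0, 0], "rot": [0, 0, -0.0159], "aperture": 85}, {"trans": [0.8, 0, 0], "rot": [0, 0, -0.0159], "aperture": 85}, {"trans": [0.8, 0, 0], "rot": [0, 0, -0.0159], "aperture": 85}, {"trans": [0.8, 0, 0], "rot": [0, 0, -0.0159], "aperture": 85}, {"trans": [0.8, 0, 0], "rot": [0, 0, -0.0159], "aperture": 85}, {"trans": [0.8, 0, 0], "rot": [0, 0, -0.0159], "aperture": 85}, {"trans": [0.8, 0, 0], "rot": [0, 0, -0.0159], "aperture": 85}, {"trans": [0.8, 0, 0], "rot": [0, 0, -0.0159], "aperture": 85}, {"trans": [0.8, 0, 0], "rot": [0, 0, -0.0159], "aperture": 85}, {"aperture": 85}]'

```text
clock: 2.3
eef_pos: [420.8, -0.8, 350.4]
tool_rot: [3.141, -0.003, 1.614]
force: [-0.6, 0.3, -0.1]
width: 85.5
gripper_force: 0.0
```

>>> move_tool --deltas '[{"trans": [0.8, 0, 0], "rot": [0, 0, -0.0159], "aperture": 85}, {"trans": [0.8, 0, 0], "rot": [0, 0, -0.0159], "aperture": 85}, {"trans": [0.8, 0, 0], "rot": [0, 0, -0.0159], "aperture": 85}, {"trans": [0.8, 0, 0], "rot": [0, 0, -0.0159], "aperture": 85}, {"aperture": 85}, {"aperture": 85}]'

```text
clock: 2.9
eef_pos: [391.8, 149.9, 350.1]
tool_rot: [-3.141, 0.001, 2.004]
force: [0.1, -0.9, 0.1]
width: 84.9
gripper_force: 0.0
```

```bash
python3 -c "
from cell import ctrl;print(ctrl.read_state()['qpos'].round(3))"
```

```text
[ 0.171  0.203 -0.726  1.918  0.154  1.076 -0.185]
```

```bash
cat >> h.py <<'E'
from scipy.spatial.transform import Rotation as Ro
def rel(p):
    s=ctrl.read_state();print('to go in tool axes',Ro.from_euler('xyz',s['tool_rot']).inv().apply(np.array(p)-s['eef_pos']).round(1),s['qpos'].round(2))
E
python3 -c "
from h import *
rel((563.5,285.5,190))"
```

```text
to go in tool axes [ 51.2 212.9 159.9] [ 0.17  0.2  -0.73  1.92  0.15  1.08 -0.19]
```

Scaled: 30 mm is 0.6, 25 mm is 0.5.

>>> move_tool --deltas '[{"trans": [0.14, 0.6, 0.2], "aperture": 85}, {"trans": [0.14, 0.6, 0.2], "aperture": 85}, {"trans": [0.14, 0.6, 0.4], "aperture": 85}, {"trans": [0.14, 0.6, 0.4], "aperture": 85}, {"trans": [0.14, 0.6, 0.5], "aperture": 85}, {"trans": [0.14, 0.6, 0.5], "aperture": 85}, {"trans": [0.14, 0.6, 0.5], "aperture": 85}, {"trans": [0.04, 0.06, 0.5], "aperture": 85}, {"aperture": 85}, {"aperture": 85}]'

```text
clock: 3.9
eef_pos: [564.2, 284.0, 189.9]
tool_rot: [-3.14, 0.001, 2.001]
force: [-0.0, 0.1, -0.1]
width: 85.2
gripper_force: 0.0
```

```bash
python3 -c "
from h import *
rel((563.5,285.5,90))
s=ctrl.read_state();im=ctrl.get_image('wrist');cv2.imwrite('pics/w1.png',im)
c=ctrl.calibration('wrist');print(c)
H=np.linalg.inv(np.array(c['hand_eye']));R=Ro.from_euler('xyz',s['tool_rot'])
p=H[:3,:3]@R.inv().apply(np.array([563.5,285.5,117])-s['eef_pos'])+H[:3,3]
t=np.arctan2(np.hypot(*p[:2]),p[2]);print('expected crown px',np.array([c['cx'],c['cy']])+c['fx']*t*p[:2]/np.hypot(*p[:2]))
"
```

```text
to go in tool axes [ 1.8  0.2 99.9] [-0.16  0.71 -0.59  1.6   0.46  0.97 -0.48]
{'fx': 309.70691628693146, 'fy': 309.70691628693146, 'cx': 320.3335514734887, 'cy': 197.58356126902174, 'hand_eye': array([[-7.41046670e-04, -9.49523155e-01, -3.13696077e-01,
         8.05965117e+01],
       [ 9.99999713e-01, -6.53783670e-04, -3.83376565e-04,
         1.33861168e-01],
       [ 1.58935553e-04, -3.13696271e-01,  9.49523367e-01,
        -1.41424179e+02],
       [ 0.00000000e+00,  0.00000000e+00,  0.00000000e+00,
         1.00000000e+00]])}
expected crown px [320.49050965 207.89613854]
```

View pics/w1.png

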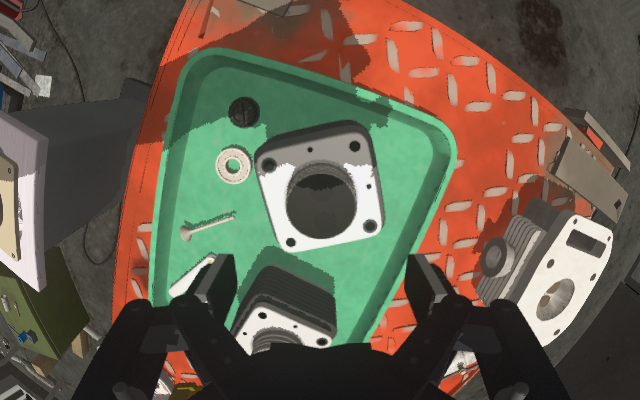

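The crown shows at about (321,207), against an expected (320.5,208), so the position is confirmed. The clean barrel lies off to the tool's -x side, clear of the fingers, so I'll descend and grip.

Scaled: 25 mm is 0.5, 15 mm is 0.3.

>>> move_tool --deltas '[{"trans": [0.036, 0, 0.5], "aperture": 85}, {"trans": [0, 0, 0.5], "aperture": 85}, {"trans": [0, 0, 0.5], "aperture": 85}, {"trans": [0, 0, 0.3], "aperture": 85}, {"trans": [0, 0, 0.18], "aperture": 85}, {"aperture": 85}, {"aperture": 60}]'

```text
clock: 4.65
eef_pos: [563.8, 288.1, 92.5]
tool_rot: [3.14, -0.0, 2.004]
force: [-0.1, 0.0, 0.4]
width: 72.7
gripper_force: 0.0
```

```bash
python3 -c "
from h import *
rel((563.5,285.5,90));cv2.imwrite('pics/w2.png',ctrl.get_image('wrist'))"
```

```text
to go in tool axes [-2.3 -1.4  2.5] [-0.21  0.82 -0.53  1.67  0.54  0.79 -0.55]
```

View pics/w2.png

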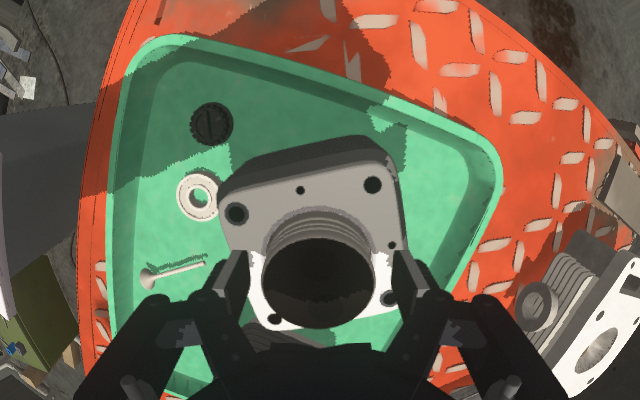

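The crown (318,283) is centred between the pads. I'll close the gripper now.

Scaled: -1.5 mm is -0.03, -1 mm is -0.02.

>>> move_tool --deltas '[{"trans": [-0.03, -0.02, 0.02], "aperture": 60}, {"aperture": 40}, {"aperture": 40}, {"aperture": 40}, {"aperture": 40}, {"aperture": 40}, {"aperture": 40}]'

```text
clock: 5.4
eef_pos: [563.5, 286.1, 91.5]
tool_rot: [3.14, 0.0, 2.004]
force: [-0.9, -1.5, 5.5]
width: 52.3
gripper_force: 63.0
```

Gripped, with a width of about 53 mm and a force of 63 N. Next is a slow lift.

Scaled: -8 mm is -0.16, -6 mm is -0.12.

>>> move_tool --deltas '[{"trans": [0, 0, -0.08], "aperture": 40}, {"trans": [0, 0, -0.12], "aperture": 40}, {"trans": [0, 0, -0.16], "aperture": 40}, {"trans": [0, 0, -0.16], "aperture": 40}, {"trans": [0, 0, -0.16], "aperture": 40}, {"trans": [0, 0, -0.16], "aperture": 40}, {"trans": [0, 0, -0.16], "aperture": 40}, {"trans": [0, 0, -0.16], "aperture": 40}, {"aperture": 40}, {"aperture": 40}]'

```text
clock: 6.4
eef_pos: [562.9, 285.9, 148.5]
tool_rot: [3.141, 0.0, 2.004]
force: [-0.8, 0.2, -1.3]
width: 52.5
gripper_force: 62.9
```

```bash
python3 -c "
from h import *
cv2.imwrite('pics/w3.png',ctrl.get_image('scene')[120:380,120:520])"
```

```text
(no output)
```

View pics/w3.png

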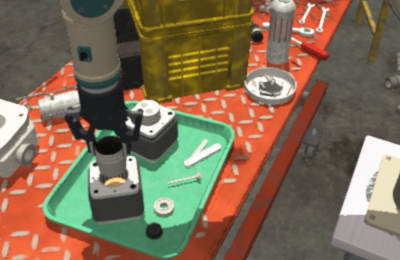

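The piston is out of the bore and the barrel hasn't moved; the wooden prop is visible at about (113,183) in the crop. I'll keep lifting, then tilt outwards.

Scaled: -35 mm is -0.7, -25 mm is -0.5.

>>> move_tool --deltas '[{"trans": [0, 0, -0.3], "aperture": 40}, {"trans": [0, 0, -0.5], "aperture": 40}, {"trans": [0, 0, -0.7], "aperture": 40}, {"trans": [0, 0, -0.7], "aperture": 40}, {"trans": [0, 0, -0.7], "aperture": 40}, {"trans": [0, 0, -0.7], "aperture": 40}, {"trans": [0, 0, -0.7], "aperture": 40}, {"trans": [0, 0, -0.7], "aperture": 40}, {"trans": [0, 0, -0.4], "aperture": 40}, {"aperture": 40}]'

```text
clock: 7.45
eef_pos: [563.3, 287.3, 422.4]
tool_rot: [3.135, -0.001, 2.004]
force: [0.4, -0.0, -1.3]
width: 52.5
gripper_force: 63.1
```

>>> move_tool --deltas '[{"rot": [-0.008, 0, 0], "aperture": 40}, {"rot": [-0.0159, 0, 0], "aperture": 40}, {"rot": [-0.0159, 0, 0], "aperture": 40}, {"rot": [-0.0159, 0, 0], "aperture": 40}, {"rot": [-0.008, 0, 0], "aperture": 40}, {"aperture": 40}]'

```text
clock: 8.05
eef_pos: [560.3, 284.4, 416.6]
tool_rot: [2.745, 0.002, 2.004]
force: [0.2, -0.8, -1.9]
width: 52.1
gripper_force: 63.3
```

```bash
python3 -c "
from h import *
s=ctrl.read_state();print(s['qpos'].round(2),Ro.from_euler('xyz',s['tool_rot']).as_matrix()[:,2].round(2))"
```

```text
[-0.02  0.3  -0.69  1.68  0.37  0.86 -0.41] [ 0.35  0.16 -0.92]
```

Scaled: -0.1 rad / 6.2832 = -0.0159.

>>> move_tool --deltas '[{"rot": [-0.008, 0, 0], "aperture": 40}, {"rot": [-0.0159, 0, 0], "aperture": 40}, {"rot": [-0.0159, 0, 0], "aperture": 40}, {"rot": [-0.0159, 0, 0], "aperture": 40}, {"rot": [-0.0159, 0, 0], "aperture": 40}, {"rot": [-0.0159, 0, 0], "aperture": 40}, {"rot": [-0.008, 0, 0], "aperture": 40}, {"aperture": 40}]'

```text
clock: 8.85
eef_pos: [569.7, 275.1, 416.7]
tool_rot: [2.297, 0.025, 1.977]
force: [0.5, 0.4, -1.3]
width: 52.3
gripper_force: 63.4
```

```bash
python3 -c "
from h import *
s=ctrl.read_state();print(s['qpos'].round(2),Ro.from_euler('xyz',s['tool_rot']).as_matrix()[:,2].round(2))"
```

```text
[-0.09  0.16 -0.56  2.11  1.36  0.25 -1.43] [ 0.69  0.28 -0.66]
```

Joint 6 is at its lower limit. Raising the tool lets the forearm come up, so the tilt can go on.

Scaled: 24 mm is 0.48, -20 mm is -0.4.

>>> move_tool --deltas '[{"trans": [0, 0.24, -0.2], "aperture": 40}, {"trans": [0, 0.48, -0.4], "aperture": 40}, {"trans": [0, 0.48, -0.4], "aperture": 40}, {"trans": [0, 0.48, -0.4], "aperture": 40}, {"trans": [0, 0.48, -0.4], "aperture": 40}, {"trans": [0, 0.48, -0.4], "aperture": 40}, {"trans": [0, 0.24, -0.2], "aperture": 40}, {"aperture": 40}]'

```text
clock: 9.65
eef_pos: [574.3, 281.8, 598.6]
tool_rot: [2.29, 0.023, 1.975]
force: [-0.1, 0.5, -1.5]
width: 52.3
gripper_force: 63.5
```

```bash
python3 -c "
from h import *
s=ctrl.read_state();print(s['qpos'].round(2),Ro.from_euler('xyz',s['tool_rot']).as_matrix()[:,2].round(2))"
```

```text
[ 0.24  0.02 -0.83  1.73  0.31  0.58 -0.36] [ 0.7   0.28 -0.66]
```

Scaled: 8 mm is 0.16, 6 mm is 0.12, -0.08 rad / 6.2832 = -0.0127.

>>> move_tool --deltas '[{"trans": [0, 0.16, 0.12], "rot": [-0.008, 0, 0], "aperture": 40}, {"trans": [0, 0.16, 0.12], "rot": [-0.008, 0, 0], "aperture": 40}, {"trans": [0, 0.16, 0.12], "rot": [-0.0127, 0, 0], "aperture": 40}, {"trans": [0, 0.16, 0.12], "rot": [-0.0127, 0, 0], "aperture": 40}, {"trans": [0, 0.16, 0.12], "rot": [-0.0127, 0, 0], "aperture": 40}, {"trans": [0, 0.16, 0.1], "rot": [-0.0127, 0, 0], "aperture": 40}, {"trans": [0, 0.16, 0.1], "rot": [-0.0127, 0, 0], "aperture": 40}, {"trans": [0, 0.16, 0], "rot": [-0.0095, 0, 0], "aperture": 40}, {"rot": [-0.0048, 0, 0], "aperture": 40}, {"aperture": 40}, {"aperture": 40}]'

```text
clock: 10.75
eef_pos: [623.4, 285.5, 613.5]
tool_rot: [1.91, 0.041, 1.934]
force: [-0.8, -0.6, -1.7]
width: 52.2
gripper_force: 63.5
```

```bash
python3 -c "
from h import *
s=ctrl.read_state();print(s['qpos'].round(2),Ro.from_euler('xyz',s['tool_rot']).as_matrix()[:,2].round(2))"
```

```text
[ 0.24  0.05 -0.85  1.98  1.94  0.28 -1.96] [ 0.89  0.32 -0.33]
```

Scaled: 20 mm is 0.4, 12 mm is 0.24, -0.05 rad / 6.2832 = -0.008.

>>> move_tool --deltas '[{"trans": [0, 0.24, -0.08], "aperture": 40}, {"trans": [0, 0.4, -0.14], "aperture": 40}, {"trans": [0, 0.4, -0.14], "aperture": 40}, {"trans": [0, 0.24, -0.08], "aperture": 40}, {"trans": [0, 0.16, 0], "rot": [-0.008, 0, 0], "aperture": 40}, {"trans": [0, 0.16, 0], "rot": [-0.008, 0, 0], "aperture": 40}, {"trans": [0, 0.08, 0], "rot": [-0.008, 0, 0], "aperture": 40}, {"rot": [-0.008, 0, 0], "aperture": 40}, {"aperture": 40}, {"aperture": 40}, {"aperture": 40}, {"aperture": 40}]'

```text
clock: 11.95
eef_pos: [629.3, 288.2, 691.5]
tool_rot: [1.769, 0.046, 1.917]
force: [0.5, -0.2, -1.5]
width: 52.4
gripper_force: 63.5
```

```bash
python3 -c "
from h import *
s=ctrl.read_state();print(s['qpos'].round(2),s['qd'].round(3),Ro.from_euler('xyz',s['tool_rot']).as_matrix()[:,2].round(2))
a=ctrl.get_image('wrist');b=ctrl.get_image('scene');cv2.imwrite('pics/e.png',cv2.resize(np.vstack([a[100:],b]),None,fx=.85,fy=.85))"
```

```text
[ 0.3   0.01 -0.89  1.93  2.12  0.3  -2.14] [ 0.001 -0.    -0.     0.005  0.02   0.002 -0.018] [ 0.93  0.32 -0.2 ]
```

View pics/e.png

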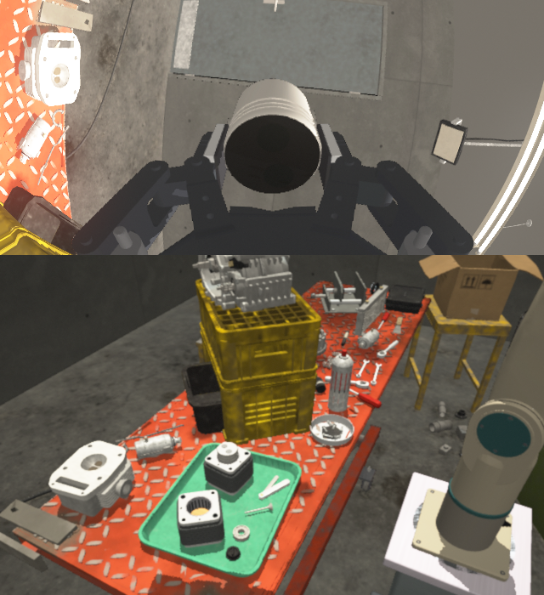

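The wrist view shows the piston (crown at 271,152) still held straight in the fingers, about 11° from level. In the scene view, both barrels, the clean piston and the loose parts are where they were. I'll let it settle and hand in.

>>> move_tool --deltas '[{"aperture": 40}, {"aperture": 40}, {"aperture": 40}, {"aperture": 40}, {"aperture": 40}]'

```text
clock: 12.55
eef_pos: [629.2, 288.2, 690.9]
tool_rot: [1.77, 0.047, 1.917]
force: [-0.0, -0.4, -2.1]
width: 52.1
gripper_force: 63.5
```

```bash
python3 -c "
from cell import ctrl
print(abs(ctrl.read_state()['qd']).max());print(ctrl.finish_job())"
```

```text
0.0013464523483520748
the job is handed in; nothing more can be done
None
```

I drew the black-crowned piston and handed the job in at 12.6 s; it is held still in the gripper about 69 cm above the table, about 11° off level, and the last pictures show the barrels, clean piston and loose parts undisturbed (no verdict was returned).

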